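Turn the swivel hook and hang the sample carrier

TASK

The swivel hook on its stand has been left turned away. Swing it gently round until it comes up against its stop, so that it faces the front of the stand, without forcing it; then draw the carrier with the single clear opening (not the one crossed by two bars) out of the sloping rack and hang it by its upper window on the hook's bar, behind the upturned tip, so that it hangs there freely, upright and at rest with the hook still against its stop. Leave the other carrier in the rack and the other things on the cart where they are.

Things in the scene. Friction and masses are not known exactly. Their poses are not given: they have to be found in the camera images.
- hook_stand: grey fixed stand, bolted down: round foot 110 mm across, upright post 18 mm thick. Origin: centre of the foot's underside, on the vertical swivel axis. Its own -x is its front, the way the hook faces when it is against its stop.
- swivel_hook (a joint): angle (rad) of the hook on top of the post. 0 = against its rigid stop, facing the stand's front (its -x); negative = turned away, clockwise seen from above (-1.57: faces the stand's +y). Travel -2.4 to 0: push it anticlockwise, seen from above, to bring it home. Stiff, stays where left; 0.12 N m turns it (2 to 3 N on the bar 50 mm out).
- hook_seat (a point): point on top of the hook's bar, 48 mm out from the swivel axis, turning with it; the hook points along this point's -x, z is up. Round steel bar 10 mm thick, level, its top 215 mm above the surface, reaching out 90 mm, where its tip turns up; hang between 20 and 75 mm from the axis. The head on the axis is 28 mm across, its top 5 mm above the bar's top.
- hook_tip (a point): highest point of the hook's upturned tip, 85 mm out from the axis, 16 mm above the top of the bar.
- rack: fixed sloping rack of dark steel on a grey base, 130x176 mm, two bays 82 mm apart across its y, a steel carrier leaning in each. Origin: centre of its underside. The carriers' tops lean along the rack's -x (roughly to the robot), 32 degrees from vertical, on rests that reach 117 mm up their undersides; a lip 11 mm high holds the foot, so draw a carrier out 15 mm or more along its own z.
- carrier_open: the carrier to hang, in either bay: flat bare steel, 64 wide, 186 long, 5 mm thick, 0.13 to 0.23 kg. Origin: middle of the foot edge; z up along the plate, y across, x its normal. Clear opening 34 mm wide at z 14 to 69 mm; above it the hanging window, 36 wide, z 81 to 120 mm, its top edge roof-shaped (6.5 mm lower at the sides); grip tab 30 wide, z 134 to 186 mm.
- carrier_open_eye (a point): peak of the hanging window's top edge in the carrier to hang (z = 120 mm); this edge rests on the hook's bar when it hangs. Axes as the carrier's.
- carrier_open_tab (a point): middle of its grip tab (z = 162 mm), the place to grip across its 5 mm thickness. Axes as the carrier's.
- carrier_bars: the other carrier, alike in every size, but its lower opening is crossed by two bars (three slots). It stays in the rack. Origin and axes as the first.
- bottle_2: bystander: bottle 61x62x197 mm, back right corner. Origin: centre of its underside.
- wash_bottle: bystander: wash bottle with bent spout 94x88x200 mm, at the back between rack and hook stand. Origin: centre of its underside.
- tissue_box: bystander: tissue box 114x124x156 mm, back left. Origin: centre of its underside.
- bottle_1: bystander: spray bottle 58x124x278 mm, front left. Origin: centre of its underside.
- beaker: bystander: small beaker 44 mm across, 57 mm tall, left side. Origin: centre of its underside.
- calculator: bystander: calculator 110x70x16 mm, lying front right. Origin: centre of its underside.
- lab_timer: bystander: lab timer 58x62x18 mm, lying front middle. Origin: centre of its underside.
- vial: bystander: brown vial with black cap 23 mm across, 55 mm tall, between the rack and the hook stand. Origin: centre of its underside.

How it is judged:
By the outcome, as a careful person would: the job done as asked, in the order asked, and still so for the second after the job is handed in, with the robot touching nothing.
It also fails if it takes over 58 s, if anything falls off the work surface, if the arm or the gripper's body presses on something with over 40 N, if the wrist force passes 120 N, or if a joint passes its speed limit or range.

ROBOT

A 6-joint arm with a two-finger parallel gripper is mounted at the origin on a cart in front of the work surface, level with it; the furniture and walls round the work are solid. World frame = base frame: x ahead of the robot, y to its left, z up, the work surface at z = 0. Lengths are in m, angles in rad, forces in N, time in s.
With the tool pointing down it reaches from about 0.3 to 0.875 m from the base axis. Payload 6.4 kg.
Tool frame: the origin (TCP) lies at the very end of the fingers, on their centre line; the grasp point (between the pads) lies 19 mm behind it; z points along the fingers, y is the line along which they close (so a half turn about z gives the same grasp; the last joint's range is limited). The gripper opens to 85 mm and grips with 20 to 120 N. Pads are 22 mm wide; open, the fingers measure 114 mm over their backs; the gripper's body (76 mm by 85 mm) begins 54 mm behind the grasp point. The pads swing forward as they close: fully open they stand 13 mm farther back than shut.
Start: joints at [-1.33, 0.181, 1.607, -0, 1.354, -0.206], TCP at [0.248, -0.519, 0.231] pointing down, gripper open.
Joint ranges: [-2.99, 2.99], [-0.89, 2.07], [0.3, 2.58], [-1.14, 4.28], [0, 2.63], [-3.12, 3.12]. Speed limits (rad/s): [2.57, 2.57, 3.01, 3.14, 3.14, 3.14].

INTERFACE

Orientations are given as a unit quaternion [w, x, y, z].
In Python, from bench import ctrl, viewer gives the robot as it stands (ctrl), with the cameras (viewer).
- The arm moves only by the shell command python3 jog.py 'ROWS'. ROWS is a JSON list of rows, 1 to 10 of them, each of 7 numbers: dx, dy, dz in m, then a rotation vector rx, ry, rz in rad, then the opening from 0.0 (shut) to 1.0 (fully open); each row is the pose to reach, as a shift and turn from the pose commanded when the command began, along the tool's axes at that moment; what a row does not reach only later rows make up. A row lasts 1/8 s, in which the tool goes at most 0.0625 m and 0.188 rad, less where a joint would pass 70% of its speed; a pose out of reach is approached as far as the arm can. The fingers move at their own pace and stop on an object; the grip force is fixed at half the most. Time passes only in rows, so rows that do not move let the fingers close. It prints the time, the measured TCP pose, the force, the opening and the grip force at its end.
- ctrl.get_obs(): the state, without advancing time (a new reading comes with each control period).
- viewer.camera(name): name is "scene" or "top"; returns the picture (384x512x3 uint8, blue, green, red); there is no depth.
- viewer.camera_params(name): a dict with "fovy" (degrees; the focal length in pixels is half the picture's height over the tangent of half this angle, whatever the lens; pixels are square), "cx", "cy" (the principal point, pixels), "view" (4x4, takes a point from world to camera coordinates). Camera axes: x right, y up, looking along -z (the intrinsics and any distortion apply to the point x, -y, -z); pixel columns grow to the right and rows downward; lengths in m; the calibration is good to about 2 mm. A picture is of the moment at which its call begins. camera_params takes no time and is no camera call.
- ctrl.hand_in(): hands the job in; it is judged then, once.
The state is a dict: "time_s": time; "q": joint angles; "dq": joint speeds; "joint_efforts": joint torques, N m; "eef_pos": TCP position; "eef_rot": TCP orientation; "wrist_force": force on the tool from outside, world axes, zero at the start; "torque": the same for the moment, N m; "opening": opening from 0.0 (shut) to 1.0 (fully open); "grasp_force": force on a finger pad.
Only numpy, scipy, OpenCV 4.12 (cv2) and the standard library are available. Lean on these libraries where they do the work, as an engineer would, in place of code of your own. Each camera call takes 0.05 s, during which the arm holds its last target. There are 200 camera calls.

## Working session

There is one attempt and no reset: what is moved stays moved. The work goes in short steps, Python scripts to look and compute and a shell command to move; the robot and the scene stay as the last step left them, time stands still between calls to the robot, and variables do not carry over. Pictures are saved under pics/ and viewed, at most 13 in all, crops included, and the job is handed in when it is done.

```bash
ls; mkdir -p pics
python3 - <<'E'
from bench import ctrl, viewer
import cv2, numpy as np
for n in("scene","top"):
    im=viewer.camera(n); cv2.imwrite(f"pics/{n}0.png",im); p=viewer.camera_params(n)
    print(n,{k:np.round(v,4).tolist() if not isinstance(v,str) else v for k,v in p.items()})
o=ctrl.get_obs(); print(o['time_s'],o['eef_pos'],o['eef_rot'])
E
```

```text
bench.py
jog.py
pics
scene {'fovy': 55.0348, 'cx': 256.4112, 'cy': 191.7283, 'view': [[-0.6867, -0.7266, 0.0201, 0.3687], [0.3225, -0.2798, 0.9043, -0.2849], [-0.6514, 0.6275, 0.4265, -0.7531], [0.0, 0.0, 0.0, 1.0]]}
top {'fovy': 46.2876, 'cx': 257.264, 'cy': 194.0502, 'view': [[-0.0188, -0.9997, 0.0124, 0.0154], [0.9947, -0.0175, 0.1009, -0.5333], [-0.1007, 0.0142, 0.9948, -1.578], [0.0, 0.0, 0.0, 1.0]]}
0.1 [ 0.24832255 -0.51804129  0.23044677] [-8.19576996e-04  9.75151182e-01  2.21538937e-01 -2.09812379e-05]
```

View pics/scene0.png

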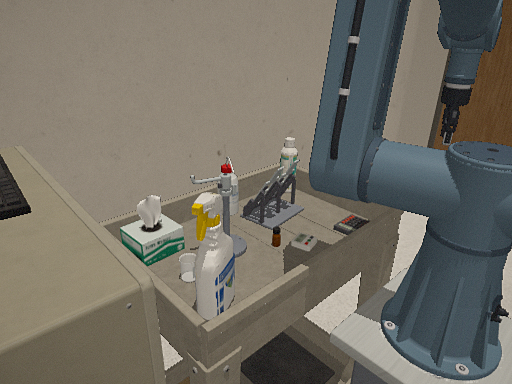

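View pics/top0.png

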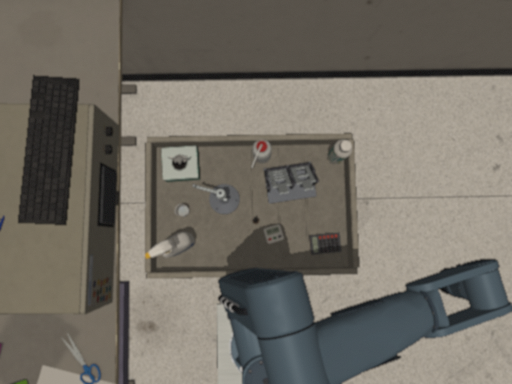

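The scene view shows the hook stand at about (227,215), with the hook pointing left to (193,180), and the rack at (275,200). The top view shows the stand at (224,198), with the hook tip at about (197,186), and the rack at (291,182). I'll enlarge both areas.

Run:
```python
import cv2, numpy as np
a=cv2.imread("pics/top0.png")[150:222,185:325]; b=cv2.imread("pics/scene0.png")[130:270,180:320]
a=cv2.resize(a,None,fx=5,fy=5,interpolation=cv2.INTER_CUBIC); b=cv2.resize(b,None,fx=4,fy=4,interpolation=cv2.INTER_CUBIC)
cv2.imwrite("pics/topc.png",np.clip(a*1.5,0,255)); cv2.imwrite("pics/scenec.png",np.clip(b*1.3,0,255))
```

```text
[ WARN:0@0.024] global loadsave.cpp:1063 imwrite_ Unsupported depth image for selected encoder is fallbacked to CV_8U.
```

View pics/topc.png

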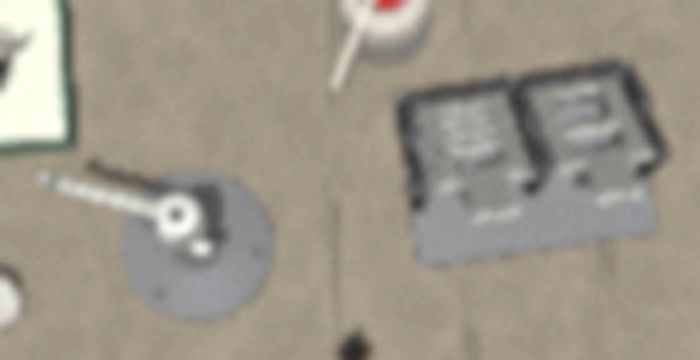

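View pics/scenec.png

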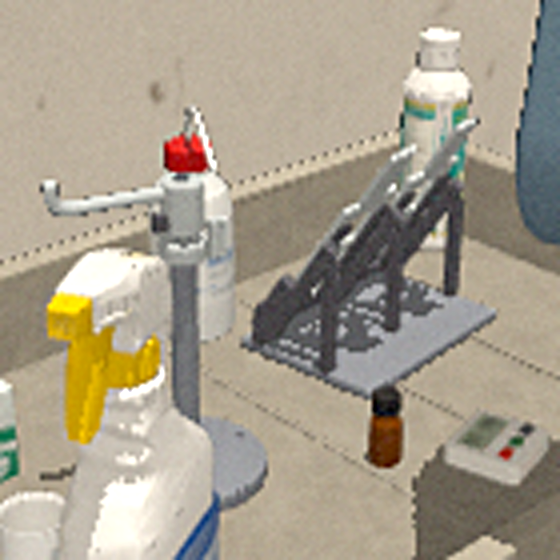

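Top crop: the head is at (178,214) and the hook tip at (45,178), pointing roughly +y. The right bay's carrier has the single opening, with its tab's top edge at crop (598..642, ~197). The left bay's carrier has the bars. In the scene crop the head top is at (182,178), the tip at (48,185) and the right carrier's tab top at (470,124).

```bash
cat > h.py <<'E'
import numpy as np, cv2
from bench import ctrl, viewer
from scipy.spatial.transform import Rotation as R
def cam(n):
    p=viewer.camera_params(n); V=np.array(p['view']); f=192/np.tan(np.radians(p['fovy'])/2); return V,f,p['cx'],p['cy']
def ray(n,u,v):
    V,f,cx,cy=cam(n); d=V[:3,:3].T@np.array([(u-cx)/f,-(v-cy)/f,-1]); return -V[:3,:3].T@V[:3,3],d/np.linalg.norm(d)
def onz(n,u,v,z):
    o,d=ray(n,u,v); return o+d*(z-o[2])/d[2]
def tri(a,b):
    (o1,d1),(o2,d2)=ray("top",*a),ray("scene",*b)
    t=np.linalg.lstsq(np.c_[d1,-d2],o2-o1,rcond=None)[0]; p,q=o1+t[0]*d1,o2+t[1]*d2
    return (p+q)/2,np.linalg.norm(p-q)
def proj(n,P):
    V,f,cx,cy=cam(n); c=V[:3,:3]@np.array(P)+V[:3,3]; return np.array([cx+f*c[0]/-c[2],cy-f*c[1]/-c[2]])
def tc(u,v): return (u+.5)/5-.5+185,(v+.5)/5-.5+150
def sc(u,v): return (u+.5)/4-.5+180,(v+.5)/4-.5+130
def pose():
    o=ctrl.get_obs(); q=np.array(o['eef_rot']); return np.array(o['eef_pos']),R.from_quat(q[[1,2,3,0]])
def intool(P,Rt=None):
    p,r=pose(); return np.round(r.inv().apply(np.array(P)-p),4), None if Rt is None else np.round((r.inv()*Rt).as_rotvec(),4)
E
python3 - <<'E'
from h import *
np.set_printoptions(precision=4,suppress=True)
print("head",onz("top",*tc(178,214),.22),onz("scene",*sc(182,178),.22))
print("tip",onz("top",*tc(45,178),.231),onz("scene",*sc(48,185),.231))
print("foot",onz("top",*tc(197,245),.01))
print("tabtopR",tri(tc(620,197),sc(470,124)), "L",tri(tc(498,215),sc(403,153)))
for c in [(418,266),(655,234),]: print("base",onz("top",*tc(*c),.005))
for c in [(245,343),(372,393),(495,315)]: print("baseS",onz("scene",*sc(*c),.005))
for n,c in dict(tissue=(180,163),wash=(262,150),bottle1=(178,243),beaker=(182,210),vial=(256,219)).items(): print(n,onz("top",*c,.1))
print(intool([0,0,0]))
E
```

```text
head [0.5212 0.1247 0.22  ] [0.5163 0.1321 0.22  ]
tip [0.5441 0.2065 0.231 ] [0.5386 0.2153 0.231 ]
foot [0.5209 0.1256 0.01  ]
tabtopR (array([ 0.5309, -0.1589,  0.1812]), np.float64(0.0012918290906943882)) L (array([ 0.5222, -0.0784,  0.1807]), np.float64(0.002775419289754012))
base [ 0.5033 -0.0336  0.005 ]
base [ 0.5235 -0.206   0.005 ]
baseS [ 0.6243 -0.0148  0.005 ]
baseS [ 0.5038 -0.0353  0.005 ]
baseS [ 0.524  -0.2014  0.005 ]
tissue [0.6377 0.2694 0.1   ]
wash [ 0.6783 -0.0125  0.1   ]
bottle1 [0.3653 0.2765 0.1   ]
beaker [0.4763 0.2629 0.1   ]
vial [0.4412 0.0126 0.1   ]
(array([-0.0002, -0.5741,  0.2314]), None)
```

Run:
```python
from h import *
Rt=R.from_matrix(np.c_[[0,1,0],[1,0,0],[0,0,-1]])
print(intool([.57,.172,.30],Rt), ctrl.get_obs()['wrist_force'])
```

```text
(array([ 0.5883, -0.4834, -0.0686]), array([-0.0013, -0.0012, -1.124 ])) [ 0.09629912  0.75698172 -0.62166636]
```

```bash
python3 jog.py '[[0.045,-0.037,-0.03,0,0,-0.1,0],[0.09,-0.074,-0.069,0,0,-0.2,0],[0.135,-0.111,-0.069,0,0,-0.3,0],[0.18,-0.148,-0.069,0,0,-0.4,0],[0.225,-0.185,-0.069,0,0,-0.5,0],[0.27,-0.222,-0.069,0,0,-0.6,0],[0.315,-0.259,-0.069,0,0,-0.7,0],[0.36,-0.296,-0.069,0,0,-0.8,0],[0.405,-0.333,-0.069,0,0,-0.9,0],[0.45,-0.37,-0.069,0,0,-1.0,0]]'
python3 - <<'E'
from h import *
Rt=R.from_matrix(np.c_[[0,1,0],[1,0,0],[0,0,-1]])
print(intool([.57,.172,.30],Rt),intool([.57,.172,.206]))
E
```

```text
time_s: 1.35
eef_pos: [0.4947, 0.0115, 0.3001]
eef_rot: [0.0, 0.748, 0.663, -0.0]
wrist_force: [1.3, -1.2, 0.9]
opening: 0.005
grasp_force: 0.0
(array([1.684e-01, 5.540e-02, 1.000e-04]), array([-1.000e-04,  1.000e-04, -1.206e-01])) (array([0.1684, 0.0554, 0.0941]), None)
```

```bash
python3 jog.py '[[0.05,0.018,0,0,0,-0.06,0],[0.1,0.036,0,0,0,-0.12,0],[0.14,0.05,0,0,0,-0.12,0],[0.168,0.055,0,0,0,-0.12,0],[0.168,0.055,0.04,0,0,-0.12,0],[0.168,0.055,0.075,0,0,-0.12,0],[0.168,0.055,0.098,0,0,-0.12,0],[0.168,0.055,0.098,0,0,-0.12,0]]'
python3 - <<'E'
from h import *
for n in("scene","top"):
    im=viewer.camera(n); cv2.imwrite(f"pics/{n}1.png",im)
a=cv2.resize(cv2.imread("pics/top1.png")[150:240,185:285],None,fx=5,fy=5,interpolation=2); b=cv2.resize(cv2.imread("pics/scene1.png")[140:240,170:250],None,fx=4.5,fy=4.5,interpolation=2)
b=b[:450]; b=cv2.copyMakeBorder(b,0,450-b.shape[0],0,0,0); cv2.imwrite("pics/c1.png",cv2.hconcat([a[:450],b])[:, :800])
E
```

```text
time_s: 2.35
eef_pos: [0.568, 0.1693, 0.1996]
eef_rot: [-0.002, 0.708, 0.706, -0.002]
wrist_force: [0.1, 0.1, -0.8]
opening: 0.002
grasp_force: 0.0
```

View pics/c1.png

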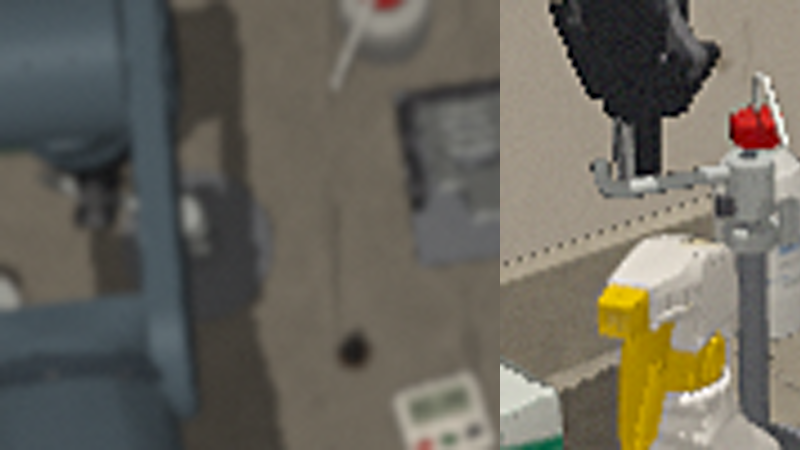

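In the scene half, the closed finger is behind the bar about midway along it, at (645,150). The top view is blocked by the arm. Now I'll sweep round.

```bash
python3 jog.py '[[0.005,-0.006,0,0,0,0,0],[0.011,-0.015,0,0,0,0,0],[0.016,-0.025,0,0,0,0,0],[0.019,-0.036,0,0,0,0,0],[0.02,-0.047,0,0,0,0,0],[0.019,-0.058,0,0,0,0,0],[0.016,-0.069,0,0,0,0,0],[0.011,-0.079,0,0,0,0,0],[0.005,-0.088,0,0,0,0,0],[0.005,-0.088,0,0,0,0,0]]'
```

```text
time_s: 3.7
eef_pos: [0.4806, 0.1744, 0.202]
eef_rot: [-0.001, 0.709, 0.706, -0.001]
wrist_force: [-1.0, 0.8, -0.5]
opening: 0.002
grasp_force: 0.0
```

```bash
python3 jog.py '[[-0.004,-0.0045,0,0,0,0,0],[-0.008,-0.0085,0,0,0,0,0]]'; python3 jog.py '[[-0.003,-0.002,0,0,0,0,0],[-0.005,-0.0035,0,0,0,0,0]]' | grep -E "pos|wrist"
python3 - <<'E'
from h import *
for n in("scene","top"):
    im=viewer.camera(n); cv2.imwrite(f"pics/{n}2.png",im)
a=cv2.resize(cv2.imread("pics/top2.png")[150:240,185:275],None,fx=4.5,fy=4.5,interpolation=2); b=cv2.resize(cv2.imread("pics/scene2.png")[140:230,170:250],None,fx=4.5,fy=4.5,interpolation=2)
cv2.imwrite("pics/c2.png",cv2.hconcat([a,b]))
E
```

```text
time_s: 3.95
eef_pos: [0.4732, 0.1667, 0.2022]
eef_rot: [-0.0, 0.709, 0.706, 0.0]
wrist_force: [1.4, 1.7, 0.2]
opening: -0.005
grasp_force: 1.1
eef_pos: [0.4696, 0.1617, 0.2023]
wrist_force: [1.0, 2.0, -1.0]
```

View pics/c2.png

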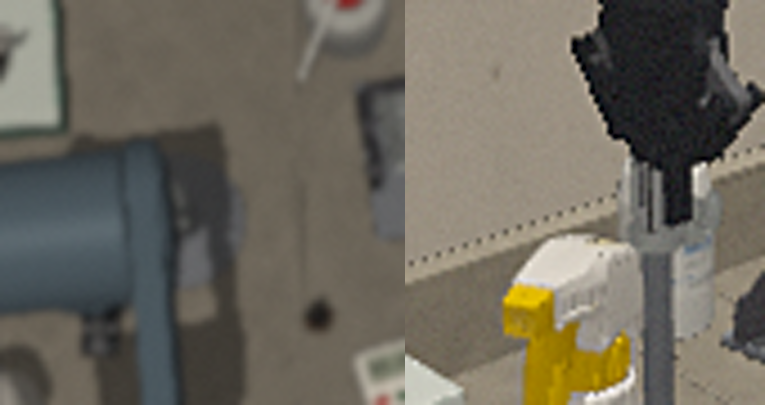

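The finger is against the bar, and the bar is hidden behind it. The force is about 2 N, so it is turning. I'll continue in small steps and watch the force.

```bash
g(){ grep -E "pos|wrist"; }; python3 jog.py '[[-0.0025,-0.0015,0,0,0,0,0],[-0.005,-0.003,0,0,0,0,0]]'|g;  python3 jog.py '[[-0.0025,-0.0015,0,0,0,0,0],[-0.0025,-0.0015,0,0,0,0,0]]'|g
```

```text
eef_pos: [0.4667, 0.1568, 0.2023]
wrist_force: [1.5, 2.7, 0.3]
eef_pos: [0.465, 0.1541, 0.2023]
wrist_force: [2.1, 0.9, -0.9]
```

```bash
g(){ grep -E "pos|wrist"; };  python3 jog.py '[[-0.0025,-0.0015,0,0,0,0,0],[-0.0025,-0.0015,0,0,0,0,0]]'|g
```

```text
eef_pos: [0.4636, 0.1517, 0.2023]
wrist_force: [0.5, 1.2, 0.5]
```

```bash
g(){ grep -E "pos|wrist"; };  python3 jog.py '[[-0.0025,-0.001,0,0,0,0,0],[-0.0025,-0.001,0,0,0,0,0]]'|g
```

```text
eef_pos: [0.4627, 0.1495, 0.2023]
wrist_force: [2.5, 2.8, -1.5]
```

```bash
g(){ grep -E "pos|wrist"; };  python3 jog.py '[[-0.002,-0.0007,0,0,0,0,0],[-0.002,-0.0007,0,0,0,0,0]]'|g
```

```text
eef_pos: [0.4626, 0.149, 0.2025]
wrist_force: [4.9, 9.5, -2.7]
```

```bash
g(){ grep -E "pos|wrist"; };  python3 jog.py '[[-0.002,-0.0007,0,0,0,0,0],[-0.002,-0.0007,0,0,0,0,0]]'|g
```

```text
eef_pos: [0.4625, 0.1486, 0.2026]
wrist_force: [8.3, 17.1, -4.8]
```

```bash
g(){ grep -E "pos|wrist"; };  python3 jog.py '[[-0.002,-0.0005,0,0,0,0,0],[-0.002,-0.0005,0,0,0,0,0]]'|g
```

```text
eef_pos: [0.4624, 0.1483, 0.2027]
wrist_force: [9.9, 23.8, -6.7]
```

The hook reached its stop at finger y≈0.149. I'll back off and lift clear right away.

```bash
python3 jog.py '[[0.008,0.003,0,0,0,0,0],[0.03,0.003,0,0,0,0,0],[0.03,0.003,-0.05,0,0,0,0],[0.03,0.003,-0.1,0,0,0,0]]'
python3 - <<'E'
from h import *
psi=np.radians(6.4); Z=R.from_euler('z',psi)
zd=Z.apply([-np.sin(np.radians(32)),0,np.cos(np.radians(32))]); 
Rt=Z*R.from_matrix(np.c_[[0,1,0],[zd[2],0,np.sin(np.radians(32))],[np.sin(np.radians(32)),0,-np.cos(np.radians(32))]])
Rt=R.from_matrix(np.c_[Z.apply([0,1,0]),np.cross(-zd,Z.apply([0,1,0])),-zd])
T=np.array([.5309,-.1589,.1812])-.024*zd
print(T,zd,intool(T+.08*zd,Rt))
E
```

```text
time_s: 6.55
eef_pos: [0.463, 0.173, 0.3027]
eef_rot: [-0.001, 0.708, 0.706, -0.002]
wrist_force: [0.8, 0.2, 0.1]
opening: 0.0
grasp_force: 0.0
[ 0.5435388  -0.15748233  0.16084685] [-0.52661676 -0.05906953  0.8480481 ] (array([-0.3349,  0.0399,  0.0744]), array([-0.5611,  0.0337, -0.112 ]))
```

```bash
python3 jog.py '[[-0.05,0.005,0,-0.08,0.005,-0.016,0],[-0.1,0.01,0,-0.16,0.01,-0.032,0],[-0.15,0.015,0,-0.24,0.015,-0.048,0.5],[-0.2,0.02,0.02,-0.32,0.02,-0.064,1],[-0.25,0.025,0.04,-0.4,0.025,-0.08,1],[-0.3,0.033,0.06,-0.5,0.03,-0.1,1],[-0.335,0.04,0.074,-0.561,0.034,-0.112,1],[-0.335,0.04,0.074,-0.561,0.034,-0.112,1]]'
python3 - <<'E'
from h import *
for n in("scene","top"):
    im=viewer.camera(n); cv2.imwrite(f"pics/{n}3.png",im)
a=cv2.resize(cv2.imread("pics/top3.png")[150:240,190:330],None,fx=3.6,fy=3.6,interpolation=2); b=cv2.resize(cv2.imread("pics/scene3.png")[120:250,180:320],None,fx=3.6,fy=3.6,interpolation=2)
cv2.imwrite("pics/c3.png",cv2.resize(cv2.vconcat([a,b])[:792],None,fx=.75,fy=.75))
a=cv2.resize(cv2.imread("pics/top3.png")[165:225,185:265],None,fx=5,fy=5,interpolation=2); b=cv2.resize(cv2.imread("pics/scene3.png")[130:190,190:270],None,fx=5,fy=5,interpolation=2)
c=cv2.resize(cv2.imread("pics/top3.png")[160:220,250:330],None,fx=5,fy=5,interpolation=2);d=cv2.resize(cv2.imread("pics/scene3.png")[130:190,240:320],None,fx=5,fy=5,interpolation=2)
cv2.imwrite("pics/c3.png",cv2.vconcat([cv2.hconcat([a,b]),cv2.hconcat([c,d])]))
E
```

```text
time_s: 7.55
eef_pos: [0.5008, -0.1639, 0.2261]
eef_rot: [0.183, 0.643, 0.715, 0.206]
wrist_force: [-0.9, 0.3, 0.9]
opening: 0.998
grasp_force: 0.0
```

View pics/c3.png

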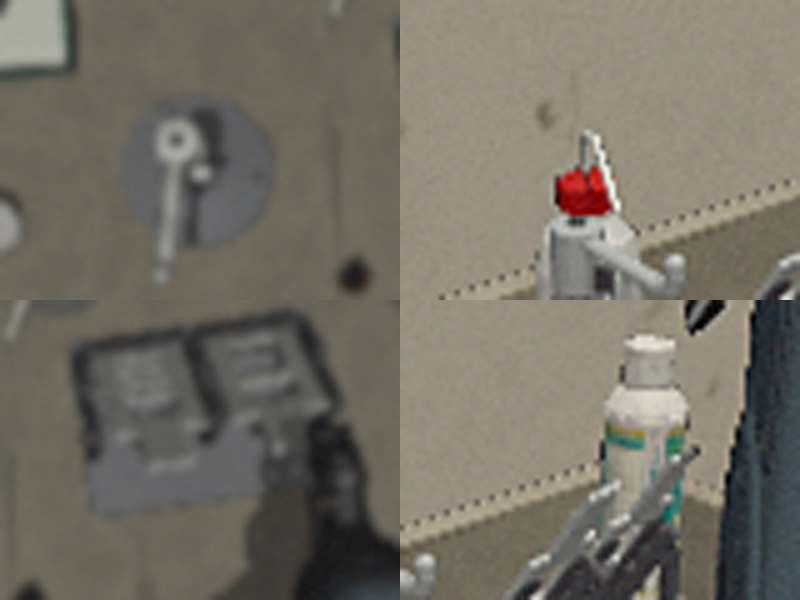

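Top-left: the hook now points toward the robot, from the head at crop (177,140) to the tip at (160,277). Bottom-left: the fingers appear near crop (335,470), possibly to the right of the tab at (285,430). I'll check by projecting.

Run:
```python
from h import *
np.set_printoptions(precision=4,suppress=True)
p,r=pose(); print(p)
def tcr(P): u=proj("top",P); return (u-[250,160]+.5)*5-.5+[0,300]
def scr(P): u=proj("scene",P); return (u-[240,130]+.5)*5-.5+[400,300]
zz=r.apply([0,0,1]); yy=r.apply([0,1,0]); print("z",zz,"y",yy)
for s in(0,-.054): 
  for t in(-.05,0,.05): print(s,t,tcr(p+s*zz+t*yy),scr(p+s*zz+t*yy))
print("tabtop",tcr([.5309,-.1589,.1812]),scr([.5309,-.1589,.1812]))
A=onz("top",(177.5)/5-.5+185,(140.5)/5-.5+165,.22);B=onz("top",(160.5)/5-.5+185,(277.5)/5-.5+165,.231)
print(A,B,np.degrees(np.arctan2(*(B-A)[1::-1])))
A=onz("scene",(577-400+.5)/5-.5+190,(223+.5)/5-.5+130,.22);B=onz("scene",(675-400+.5)/5-.5+190,(258.5)/5-.5+130,.231)
print(A,B,np.degrees(np.arctan2(*(B-A)[1::-1])))
# tab top right carrier measured again: edges
im=cv2.imread("pics/top0.png")
```

```text
[ 0.5019 -0.1618  0.2279]
z [ 0.5275  0.061  -0.8473] y [0.8424 0.0919 0.531 ]
0 -0.05 [314.8046 555.2322] [790.0701 452.3345]
0 0 [311.0963 485.3767] [732.4244 392.565 ]
0 0.05 [307.2685 413.2727] [676.1683 334.2363]
-0.054 -0.05 [331.6712 596.7069] [841.4398 387.8893]
-0.054 0 [328.1073 525.0411] [781.1661 326.8805]
-0.054 0.05 [324.4245 450.9849] [722.3948 267.3923]
tabtop [295.5741 447.781 ] [686.5172 455.147 ]
[0.5206 0.1253 0.22  ] [0.4344 0.1359 0.231 ] 172.96309160774484
[0.5162 0.1327 0.22  ] [0.4336 0.1414 0.231 ] 173.92866066531772
```

Run:
```python
from h import *
np.set_printoptions(linewidth=250)
g0=cv2.cvtColor(cv2.imread("pics/top0.png"),6);g=cv2.cvtColor(cv2.imread("pics/top3.png"),6)
print("top cols 298-328 rows 178-204"); print(g[178:204,298:328])
s=cv2.cvtColor(cv2.imread("pics/scene3.png"),6); print("scene cols 285-325 rows 126-166");print(s[122:164:1,288:318])
```

```text
top cols 298-328 rows 178-204
[[ 99 101 102 103 102  97  91  86  79  69  65  74  86  92  92  88  74  55  48  61  84 101 104 102 102 103 105 104 105 104]
 [ 93  92  91  91  90  86  78  76  77  78  80  83  90  95  98  98  90  70  55  58  78  98 103 104 103 104 107 106 105 104]
 [ 90  88  87  87  87  84  80  82  84  89  89  92  96 102 107 112 107  89  66  60  76  94 104 104 103 106 107 106 106 105]
 [ 93  94  96  97  93  89  89  87  90  94  93  92  96 105 109 109 105  89  65  66  80  95 103 105 103 105 106 105 105 105]
 [105 108 110 107  97  93  92  90  90  91  88  85  91  97  96  84  75  64  62  76  90  99 105 106 105 106 107 104 106 106]
 [118 114 109 103  93  91  91  89  85  82  80  77  78  79  69  51  43  48  64  82  91  98 102 104 106 106 107 105 106 106]
 [116 107  92  82  81  88  93  88  79  74  72  71  67  62  44  33  32  43  59  72  76  80  93 104 106 105 105 106 105 105]
 [106  95  75  65  70  85  91  86  76  71  72  70  63  49  32  31  31  40  46  50  51  59  82 101 106 105 103 104 104 104]
 [102  91  75  66  70  79  89  87  77  72  70  71  63  46  34  37  42  43  41  38  36 
[... 1652 characters left out ...]
0  72  62  62  61  61  59  61  60  56  45  38  43  48  53  55  61  64  66  60  47  50  77 101 106 106 105]
 [106 107  99  85  68  61  61  61  62  61  60  60  58  47  40  44  49  48  50  57  63  65  63  48  44  71  96 105 106 104]
 [104  99  87  72  62  59  61  61  60  60  61  61  60  50  40  40  43  38  40  48  61  67  62  48  43  62  90 103 105 106]
 [102  92  75  65  62  61  61  63  61  60  61  61  62  54  43  37  34  30  32  45  55  62  58  45  40  57  81 100 107 107]]
scene cols 285-325 rows 126-166
[[146 144 142 ...  39  45  55]
 [144 145 141 ...  43  43  59]
 [143 146 142 ...  38  46  58]
 ...
 [165 161 162 ...  59  70  72]
 [159 160 144 ...  59  67  69]
 [159 161 142 ...  63  74  70]]
```

Run:
```python
from h import *
psi=np.radians(6.4); Z=R.from_euler('z',psi)
zd=Z.apply([-np.sin(np.radians(32)),0,np.cos(np.radians(32))])
Rt=R.from_matrix(np.c_[Z.apply([0,1,0]),np.cross(-zd,Z.apply([0,1,0])),-zd])
T=np.array([.5309,-.1559,.1812])-.024*zd
print(intool(T-.019*zd,Rt),ctrl.get_obs()['q'])
```

```text
(array([0.0025, 0.0001, 0.0982]), array([ 0.0013, -0.0018, -0.0026])) [-0.81303148 -0.23294772  2.12080117  0.54207588  0.96846327 -1.17048442]
```

```bash
python3 jog.py '[[0.0025,0,0.03,0,0,0,1],[0.0025,0,0.06,0,0,0,1],[0.0025,0,0.085,0,0,0,1],[0.0025,0,0.098,0,0,0,1],[0.0025,0,0.098,0,0,0,1]]'
python3 - <<'E'
from h import *
for n in("scene","top"):
    im=viewer.camera(n); cv2.imwrite(f"pics/{n}4.png",im)
a=cv2.resize(cv2.imread("pics/top4.png")[165:215,260:330],None,fx=8,fy=8,interpolation=2); b=cv2.resize(cv2.imread("pics/scene4.png")[135:205,245:325],None,fx=5.7,fy=5.7,interpolation=2)[:400,:230+10]
b=cv2.resize(cv2.imread("pics/scene4.png")[145:195,275:305],None,fx=8,fy=8,interpolation=2)
cv2.imwrite("pics/c4.png",cv2.hconcat([a,b]))
E
```

```text
time_s: 8.28
eef_pos: [0.5543, -0.152, 0.1452]
eef_rot: [0.183, 0.64, 0.717, 0.207]
wrist_force: [0.8, -0.3, 0.3]
opening: 1.0
grasp_force: 0.0
```

View pics/c4.png

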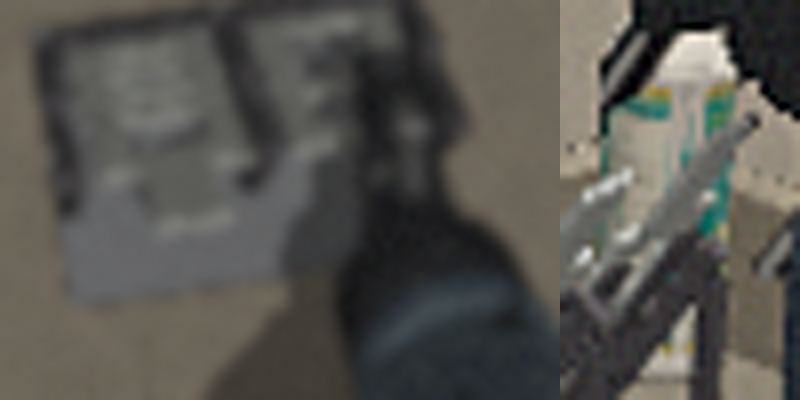

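The fingers straddle the right-hand tab. In the top view the finger column is about 308, which matches the tab. In the scene view the tab runs midway between the two finger tips, at (605,110) and (770,260). I'll close and draw out.

```bash
python3 jog.py '[[0,0,0,0,0,0,0],[0,0,0,0,0,0,0],[0,0,0,0,0,0,0],[0,0,0,0,0,0,0],[0,0,0,0,0,0,0],[0,0,0,0,0,0,0]]'; python3 jog.py '[[0,0,-0.01,0,0,0,0],[0,0,-0.02,0,0,0,0],[0,0,-0.03,0,0,0,0]]'
```

```text
time_s: 9.12
eef_pos: [0.555, -0.1536, 0.1463]
eef_rot: [0.185, 0.64, 0.716, 0.208]
wrist_force: [4.0, 1.9, 2.6]
opening: 0.052
grasp_force: 59.1
time_s: 9.5
eef_pos: [0.5388, -0.1553, 0.1716]
eef_rot: [0.185, 0.641, 0.716, 0.208]
wrist_force: [6.8, 1.9, -1.3]
opening: 0.051
grasp_force: 58.7
```

```bash
python3 jog.py '[[0,0,-0.03,0,0,0,0],[0,0,-0.065,0,0,0,0],[0,0,-0.1,0,0,0,0],[0,0,-0.135,0,0,0,0],[0,0,-0.17,0,0,0,0],[0,0,-0.17,0,0,0,0]]'
python3 - <<'E'
from h import *
Rt=R.from_euler('z',-6.5,degrees=True)*R.from_matrix(np.c_[[0,1,0],[1,0,0],[0,0,-1]])
A=np.array([.5208,.1265]);u=np.array([np.cos(np.radians(173.5)),np.sin(np.radians(173.5))])
for P in([.42,-.1,.33],[*(A+.125*u),.30]):print(P,intool(P,Rt))
E
```

```text
time_s: 10.25
eef_pos: [0.448, -0.1666, 0.3163]
eef_rot: [0.186, 0.641, 0.716, 0.206]
wrist_force: [-0.2, -0.3, -2.2]
opening: 0.049
grasp_force: 59.7
[0.42, -0.1, 0.33] (array([ 0.0693, -0.01  , -0.0226]), array([ 0.5608, -0.0607,  0.2179]))
[np.float64(0.3966035180404266), np.float64(0.14065040172098836), 0.3] (array([ 0.3111, -0.0231,  0.004 ]), array([ 0.5608, -0.0607,  0.2179]))
```

```bash
python3 jog.py '[[0.03,-0.004,-0.012,0.112,-0.012,0.044,0],[0.06,-0.01,-0.022,0.224,-0.024,0.087,0],[0.09,-0.012,-0.02,0.336,-0.036,0.13,0],[0.13,-0.014,-0.018,0.448,-0.048,0.174,0],[0.17,-0.016,-0.014,0.561,-0.061,0.218,0],[0.22,-0.018,-0.008,0.561,-0.061,0.218,0],[0.27,-0.02,-0.002,0.561,-0.061,0.218,0],[0.311,-0.023,0.004,0.561,-0.061,0.218,0],[0.311,-0.023,0.004,0.561,-0.061,0.218,0],[0.311,-0.023,0.004,0.561,-0.061,0.218,0]]'
python3 - <<'E'
from h import *
for n in("scene","top"):
    im=viewer.camera(n); cv2.imwrite(f"pics/{n}5.png",im)
a=cv2.resize(cv2.imread("pics/top5.png")[170:245,185:260],None,fx=5,fy=5,interpolation=2); b=cv2.resize(cv2.imread("pics/scene5.png")[125:225,180:285],None,fx=4,fy=4,interpolation=2)[:375]
cv2.imwrite("pics/c5.png",cv2.hconcat([a,b]))
p,r=pose(); z=r.apply([0,0,1]); x=r.apply([1,0,0])
print(p,z)
for s in(-.043,.023,.062,.143): 
  for t in(-.018,.018): q=(proj("scene",p+s*z+t*x)-[180,125]+.5)*4-.5+[375,0]; print(s,t,q)
for P in([.5208,.1265,.22],[.4351,.1362,.231]):print((proj("scene",P)-[180,125]+.5)*4-.5+[375,0])
E
```

```text
time_s: 11.5
eef_pos: [0.3961, 0.1416, 0.2981]
eef_rot: [-0.002, 0.745, 0.667, -0.001]
wrist_force: [0.1, -0.4, -1.0]
opening: 0.051
grasp_force: 59.7
[0.39656923 0.14091433 0.2989056 ] [-0.00267043  0.00297064 -0.99999202]
-0.043 -0.018 [710.67569212  49.10023486]
-0.043 0.018 [656.13547879  59.97351705]
0.023 -0.018 [707.25590791 164.74084982]
0.023 0.018 [654.54427459 178.11773694]
0.062 -0.018 [705.34301269 229.4257443 ]
0.062 0.018 [653.65544339 244.11194949]
0.143 -0.018 [701.6028977  355.89840224]
0.143 0.018 [651.92012748 372.95622063]
[559.51288549 193.66097103]
[639.89391094 223.11014654]
```

View pics/c5.png

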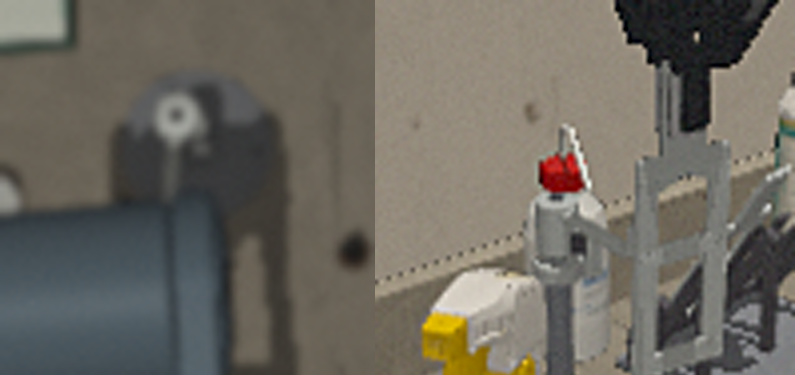

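The carrier hangs upright in the grip. Its window spans crop columns 655–710 with its top near row 172, as predicted, and the hook head at (557,197) also agrees. I'll lower it and thread the window over the tip, watching the force.

```bash
python3 jog.py '[[0,0,0.02,0,0,0,0],[0,0,0.037,0,0,0,0],[0,0,0.037,0,0,0,0],[0,0.012,0.037,0,0,0,0],[0,0.024,0.037,0,0,0,0],[0,0.03,0.037,0,0,0,0]]'; python3 jog.py '[[0,0.006,0,0,0,0,0],[0,0.012,0,0,0,0,0],[0,0.018,0,0,0,0,0]]'|grep -E "pos|wrist"
```

```text
time_s: 12.35
eef_pos: [0.4276, 0.1383, 0.2629]
eef_rot: [-0.002, 0.746, 0.666, 0.001]
wrist_force: [0.4, -0.3, -1.9]
opening: 0.051
grasp_force: 59.7
eef_pos: [0.4444, 0.1364, 0.2624]
wrist_force: [-0.2, -0.1, -1.7]
```

```bash
python3 jog.py '[[0,0.01,0,0,0,0,0],[0,0.02,0,0,0,0,0],[0,0.028,0,0,0,0,0],[0,0.028,0.008,0,0,0,0],[0,0.028,0.015,0,0,0,0],[0,0.028,0.019,0,0,0,0],[0,0.028,0.019,0,0,0,0]]'|grep -E "pos|wrist"
python3 - <<'E'
from h import *
for n in("scene","top"):
    im=viewer.camera(n); cv2.imwrite(f"pics/{n}6.png",im)
b=cv2.resize(cv2.imread("pics/scene6.png")[125:225,180:285],None,fx=5,fy=5,interpolation=2)
cv2.imwrite("pics/c6.png",b)
E
```

```text
eef_pos: [0.4714, 0.1335, 0.2428]
wrist_force: [0.7, -0.5, -1.3]
```

View pics/c6.png

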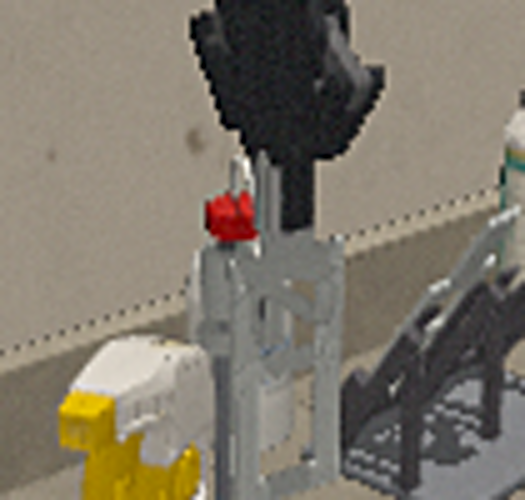

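The bar passes through the window, from crop (275,280) to the upturned tip at about (325,285), and the tip is on the camera side of the plate. Now I'll lower it onto the bar in small steps.

```bash
python3 jog.py '[[0,0,0.002,0,0,0,0],[0,0,0.003,0,0,0,0],[0,0,0.003,0,0,0,0]]'|grep -E "pos|wrist"
```

```text
eef_pos: [0.4719, 0.1334, 0.2403]
wrist_force: [0.8, 0.8, -1.8]
```

```bash
python3 jog.py '[[0,0,0.001,0,0,0,0],[0,0,0.001,0,0,0,0]]'|grep -E "pos|wrist"
```

```text
eef_pos: [0.4718, 0.1334, 0.2392]
wrist_force: [0.2, -0.8, -1.7]
```

```bash
python3 jog.py '[[0,0,0.0015,0,0,0,0],[0,0,0.0015,0,0,0,0]]'|grep -E "pos|wrist"
```

```text
eef_pos: [0.4721, 0.1334, 0.2383]
wrist_force: [-1.7, 0.1, 1.5]
```

```bash
python3 jog.py '[[0,0,0,0,0,0,0.07],[0,0,0,0,0,0,0.09],[0,0,0,0,0,0,0.12],[0,0,0,0,0,0,0.18],[0,0,0,0,0,0,0.25],[0,0,0,0,0,0,0.35],[0,0,0,0,0,0,0.35],[0,0,0,0,0,0,0.35]]'
python3 - <<'E'
from h import *
for n in("scene","top"):
    im=viewer.camera(n); cv2.imwrite(f"pics/{n}7.png",im)
d=[cv2.absdiff(cv2.imread(f"pics/scene{i}.png"),cv2.imread(f"pics/scene{j}.png"))[170:225,215:250].mean() for i,j in((6,7),(5,6))]; print(d)
E
```

```text
time_s: 15.58
eef_pos: [0.4719, 0.1334, 0.2378]
eef_rot: [-0.002, 0.746, 0.666, 0.0]
wrist_force: [0.1, -0.4, -0.1]
opening: 0.35
grasp_force: 0.0
[np.float64(10.047965367965368), np.float64(16.831515151515152)]
```

```bash
python3 jog.py '[[0,0,-0.01,0,0,0,0.35],[0,0,-0.025,0,0,0,0.35],[0,0,-0.05,0,0,0,0.35],[0,0,-0.09,0,0,0,0.35],[0,0,-0.14,0,0,0,0.35],[-0.05,0,-0.15,0,0,0,0.35],[-0.11,0,-0.15,0,0,0,0.35],[-0.17,0,-0.15,0,0,0,0.35],[-0.23,0,-0.15,0,0,0,0.35],[-0.29,0,-0.15,0,0,0,0.35]]'; python3 jog.py '[[0,0,0,0,0,0,0.35],[0,0,0,0,0,0,0.35],[0,0,0,0,0,0,0.35],[0,0,0,0,0,0,0.35]]'
python3 - <<'E'
from h import *
I={}
for k in(8,9):
  for n in("scene","top"):
    I[n,k]=viewer.camera(n)
print(cv2.absdiff(I["scene",8],I["scene",9])[165:240,200:260].max())
a=cv2.resize(I["scene",9][140:240,180:280],None,fx=4,fy=4,interpolation=2); b=cv2.resize(I["top",9][160:240,185:265],None,fx=5,fy=5,interpolation=2)
cv2.imwrite("pics/c9.png",cv2.hconcat([a,b])); cv2.imwrite("pics/top9.png",I["top",9])
E
```

```text
time_s: 16.92
eef_pos: [0.4394, -0.1571, 0.3886]
eef_rot: [-0.001, 0.746, 0.667, 0.001]
wrist_force: [1.3, 0.2, -0.3]
opening: 0.35
grasp_force: 0.0
time_s: 17.42
eef_pos: [0.4401, -0.154, 0.3872]
eef_rot: [-0.002, 0.745, 0.667, 0.001]
wrist_force: [-0.8, -0.2, -0.6]
opening: 0.351
grasp_force: 0.0
27
```

View pics/c9.png

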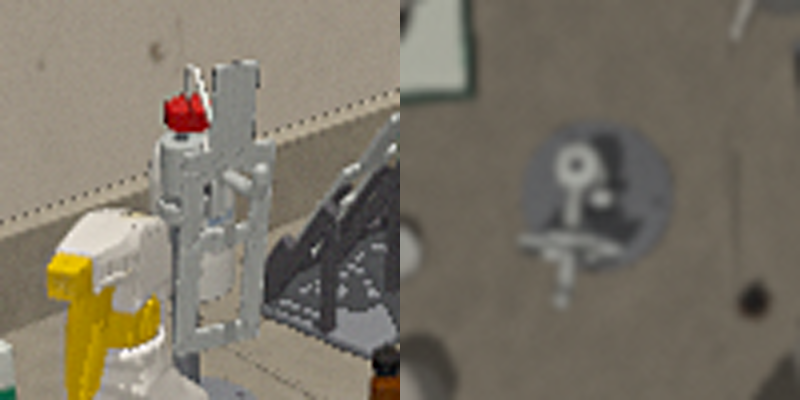

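The carrier hangs upright on the bar behind the tip. In the top view the plate is at (570,242), with the head at (577,165) and the tip at (561,300). That is the same hook direction as at the stop. I'll let it settle, check that it's at rest, and hand in.

```bash
for i in 1 2; do python3 jog.py '[[0,0,0,0,0,0,0.35],[0,0,0,0,0,0,0.35],[0,0,0,0,0,0,0.35],[0,0,0,0,0,0,0.35],[0,0,0,0,0,0,0.35],[0,0,0,0,0,0,0.35],[0,0,0,0,0,0,0.35],[0,0,0,0,0,0,0.35]]'|head -1;done
python3 - <<'E'
from h import *
f=[viewer.camera("scene") for _ in range(5)]
print([cv2.absdiff(a,f[0])[150:240,215:250].mean().round(2) for a in f[1:]],cv2.absdiff(f[3],f[0])[60:120,60:120].mean())
old=cv2.imread("pics/c9.png")[:,:400]; new=cv2.resize(f[4][140:240,180:280],None,fx=4,fy=4,interpolation=2)
print(cv2.absdiff(old,new)[40:380,140:280].mean())
E
```

```text
time_s: 18.62
time_s: 19.62
[np.float64(2.34), np.float64(2.29), np.float64(2.29), np.float64(2.27)] 2.135
1.9713165266106443
```

The only frame-to-frame difference left is image noise, so it's at rest.

```bash
python3 -c "
from bench import ctrl, viewer
print(ctrl.hand_in())"
```

```text
the job is handed in; nothing more can be done
None
```

The job is handed in at about 20 s: the hook is against its stop and the open carrier hangs upright and at rest on its bar, but I pressed the hook against the stop with about 27 N before backing off, which is more than the gentle push you asked for.

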